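Set the score spinner to the blue clip

ROBOT

A 6-joint arm with a two-finger parallel gripper is mounted at the origin on the work surface. World frame = base frame: x ahead of the robot, y to its left, z up, the work surface at z = 0. Lengths are in mm, angles in degrees, forces in N, time in s.
With the tool pointing down it reaches from about 350 to 850 mm from the base axis. Payload 8.1 kg.
Tool frame: the origin (TCP) lies midway between the tips of the shut fingers; the grasp point (between the pads) lies 19 mm behind it; z points along the fingers, y is the line along which they close (so a half turn about z gives the same grasp; the last joint's range is limited). The gripper opens to 85 mm and grips with 20 to 120 N. Pads are 22 mm wide; open, the fingers measure 114 mm over their backs; the gripper's body (76 mm by 85 mm) begins 54 mm behind the grasp point. The pads swing forward as they close: fully open they stand 13 mm farther back than shut.
Start: joints at [-4.893, 7.471, 85.268, -0, 87.261, -4.893], TCP at [600.004, 0.022, 231.292] pointing down, gripper open.
Joint ranges: [-169.43, 169.43], [-51.17, 129.36], [1.28, 143.12], [-76.62, 256.62], [0, 156.53], [-152.29, 152.29]. Speed limits (degrees/s): [136.94, 136.94, 159.86, 180, 180, 180].

INTERFACE

Orientations are given as [roll, pitch, yaw] about the fixed x, y, z axes, in that order (R = Rz(yaw) Ry(pitch) Rx(roll)).
In Python, from bench import r gives the robot as it stands.
- The arm moves only by the tool send_rows, never from a script. Its argument "increments" is a list of rows, each a list of 6 numbers: the shift along the tool's x, y, z in mm, then the turn, a rotation vector about the tool's x, y, z in rad. A call has 1 to 5 rows; each row shifts and turns the commanded pose from where the row before left it, along the tool's axes as they then stand; what a row does not reach is not made up. A row lasts 1/8 s, in which the tool goes at most 62.5 mm and 10.7 degrees, less where a joint would pass 70% of its speed; a pose out of reach is approached as far as the arm can. A call is refused whole if a number of a shift passes 62.5 or a number of a turn 0.188, either way. A call with a gripper value outside its range is refused whole. "grip" is the closure, from -1 (fully open) to 1 (shut), set as the call begins (left out, the last holds). The fingers move at their own pace and stop on an object; "grip_force" is the grip in N (left out, the last holds). Time passes only in rows, so rows that do not move let the fingers close. It gives the time, the measured TCP pose, the force, the opening and the grip force at its end, in the units of the state.
- r.sense(): the state, without advancing time (a new reading comes with each control period).
- r.snapshot(name): name is "scene" or "side" or "wrist"; returns a dict with "img" (420x560x3 uint8, blue, green, red), "z_map" (420x560 float32, mm along the optical axis (not along the pixel's ray), 0 where there is no reading), "fx", "fy", "cx", "cy" (pixels), "view" (4x4, takes a point from world to camera coordinates). Camera axes: x right, y down, z forward; pixel columns grow to the right and rows downward; lengths in mm; the calibration is good to about 2 mm. The wrist camera is an equidistant fisheye: a pixel r from the principal point sees the ray r / f radians off the axis. A picture is of the moment at which its call begins.
- r.hand_in(): hands the job in; it is judged then, once.
The state is a dict: "time": time; "joint_pos": joint angles; "qd": joint speeds; "joint_efforts": joint torques, N m; "tool_pos": TCP position; "tcp_rot": TCP orientation; "ft_force": force on the tool from outside, world axes, zero at the start; "wrist_torque": the same for the moment, N m; "finger_gap": finger opening in mm; "grip_force": force on a finger pad.
Only numpy, scipy, OpenCV 4.12 (cv2) and the standard library are available. Lean on these libraries where they do the work, as an engineer would, in place of code of your own. Each camera call takes 0.05 s, during which the arm holds its last target. There are 200 camera calls.

TASK

Using the orange finger bar in the middle of the score dial, turn the spinner clockwise, seen from above, round to the blue clip, so that the tip of the orange pointer ends up right at the clip (within the clip's width), and let go. The bar has some free play on the pointer, so go by where the pointer itself is, and leave the domino box, the tumbler and the two dice where they are.

Things in the scene. Friction and masses are not known exactly. Their poses are not given: they have to be found in the camera images.
- dial: Round maple-cased score dial, 176 mm across, 24.5 mm high, fixed to the tray; white face with black ticks beneath a fixed clear window over the whole face. Origin on the axis, at its underside; z up. Two stop pegs close off the 45 degrees without ticks, so the pointer cannot go all round: at the start it is at most 0.6 rad from the counter-clockwise stop, the clip 2.3 to 4.4 rad clockwise of it.
- spinner: Orange pointer, 64 mm from the axis to its tip, 10 mm wide, under the clear window, so it cannot be touched: only the finger bar turns it. Origin on the turning axis at the underside of the dial; x points along the pointer to its tip, z up. It turns about z only, stiffly (about 0.05 N m), and stays where it is left.
- spinner_tip (a point): Tip of the orange pointer, 64 mm from the axis and 20 mm above the underside of the dial.
- bar_grip (a point): Point on the axis in the upright orange finger bar, 50 mm above the dial's underside. Bar 44 mm long (x), 13 mm thick (y), 29 to 66 mm above that underside, on a flat hub 44 mm across; ends alike. It turns loosely about 0.2 rad to either side of the pointer before the pointer follows, so it does not show the pointer's angle. Pinch across y, 15 N or more; a full setting takes several grasps.
- blue_mark (a point): The mark to reach: the point under the inner end of the blue clip (12 mm wide, 22 mm long radially, 6 mm thick, fixed on the dial's rim, its top 31 mm above the dial's underside), on the circle that the pointer's tip travels, at the tip's height. x points outward from the axis.
- domino_box: Loose maple domino box with a sliding top, 190 x 72 x 46 mm, long along its x; origin at the centre of its underside. Bystander.
- tumbler: Loose glass tumbler standing upright, 74 mm across the rim, 90 mm high; origin at the centre of its underside. Bystander.
- die_a: Loose ivory-coloured resin die, 16 mm; origin at the centre of its underside. Bystander.
- die_b: The other ivory-coloured die, 16 mm, likewise. Bystander.

How it is judged:
By the outcome, as a careful person would: the job done as asked, in the order asked, and still so for the second after the job is handed in, with the robot touching nothing.
It also fails if it takes over 67 s, if anything falls off the work surface, if the arm or the gripper's body presses on something with over 40 N, if the wrist force passes 120 N, or if a joint passes its speed limit or range.

## Working session

There is one attempt and no reset: what is moved stays moved. The work goes in short steps, Python scripts to look and compute and a tool call to move; the robot and the scene stay as the last step left them, time stands still between calls to the robot, and variables do not carry over. Pictures are saved under pics/ and viewed, at most 10 in all, crops included, and the job is handed in when it is done.

Besides the shell and the picture viewer there is one more tool, called as name([rows], argument=value, ...), one row to a line, values as JSON. send_rows: Moves the arm, as the interface text tells. Its arguments: {"type":"object","properties":{"increments":{"type":"array"},"grip":{"type":"number"},"grip_force":{"type":"number"}},"required":["increments"]}

```bash
ls; mkdir -p pics; python3 - <<'E'
from bench import r
import cv2,numpy as np
for n in ("scene","wrist"):
    s=r.snapshot(n); cv2.imwrite(f"pics/{n}0.png",s["img"]); print(n,s["fx"],s["cx"],s["cy"],np.round(s["view"],3).tolist())
print(r.sense())
E
```

```text
pics
scene 384.4096374895228 277.979614295729 212.66560944996147 [[0.717, 0.697, -0.017, -424.0], [0.551, -0.582, -0.598, -275.569], [-0.427, 0.419, -0.801, 986.892], [0.0, 0.0, 0.0, 1.0]]
wrist 325.19226210127806 277.26585506115043 204.93970199786952 [[1.0, 0.001, -0.003, -599.489], [0.002, -0.952, 0.308, -41.4], [-0.003, -0.308, -0.952, 380.655], [0.0, 0.0, 0.0, 1.0]]
{'time': 0.1, 'joint_pos': array([-4.89313072e+00,  7.51194125e+00,  8.53210223e+01,  6.97673549e-04,
        8.72626113e+01, -4.89213922e+00]), 'qd': array([-0.00467344, -0.1135877 , -0.08662526,  0.03022828,  0.1155381 ,
       -0.05817968]), 'joint_efforts': array([ 1.52257860e-03, -5.70947063e+01, -5.01941299e+01, -1.80579236e-04,
        8.16394575e-03,  5.26326357e-05]), 'tool_pos': array([5.99514771e+02, 6.75906468e-02, 2.30356579e+02]), 'tcp_rot': array([-1.79904833e+02, -8.84492786e-03,  8.99989673e+01]), 'ft_force': array([-0.2846699 , -0.95636517,  0.05173275]), 'wrist_torque': array([-0.00489557,  0.03022716, -0.00689719]), 'grip_force': 0.0, 'finger_gap': 85.55969705054561}
```

View pics/scene0.png

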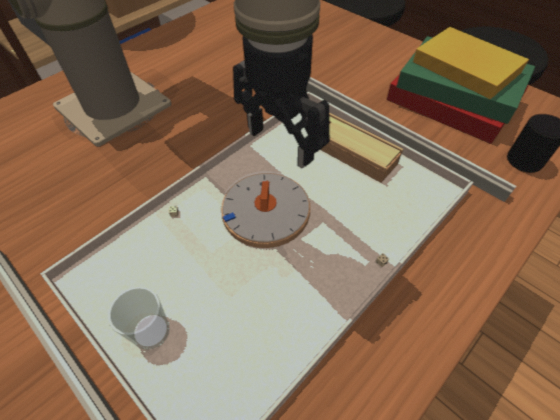

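View pics/wrist0.png

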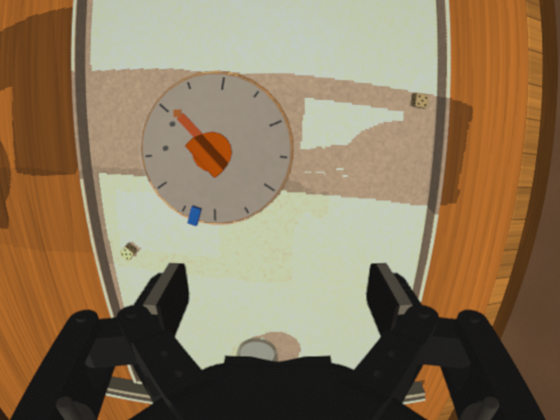

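```bash
cat > h.py <<'E'
from bench import r
import cv2,numpy as np
def K(s): return np.array([[s["fx"],0,s["cx"]],[0,s["fy"],s["cy"]],[0,0,1.]])
def rays(s,uv):
    uv=np.asarray(uv,float).reshape(-1,1,2)
    f=cv2.fisheye.undistortPoints if s["n"]=="wrist" else cv2.undistortPoints
    p=f(uv,K(s),np.zeros(4)).reshape(-1,2)
    return np.c_[p,np.ones(len(p))]
def plane(s,uv,h):
    V=s["view"];R=V[:3,:3];c=-R.T@V[:3,3];d=rays(s,uv)@R
    return c+d*((h-c[2])/d[:,2])[:,None]
def depthpts(s,uv):
    uv=np.asarray(uv,int).reshape(-1,2);z=s["z_map"][uv[:,1],uv[:,0]]
    V=s["view"];return (rays(s,uv)*z[:,None]-V[:3,3])@V[:3,:3]
def snap(n):
    s=r.snapshot(n);s["n"]=n;return s
def mask(s,c):
    h=cv2.cvtColor(s["img"],cv2.COLOR_BGR2HSV)
    lo,hi={"o":((0,150,90),(14,255,255)),"b":((100,150,60),(130,255,255))}[c]
    return cv2.inRange(h,lo,hi)
E
python3 - <<'E'
from h import *
s=snap("wrist")
print(depthpts(s,[(250,255),(340,110),(185,95),(250,180),(212,150),(205,140),(195,210),(127,250)]).round(1))
for c in "ob":
    n,l,st,ce=cv2.connectedComponentsWithStats(mask(s,c))
    for i in range(1,n):
        if st[i,4]>15 and st[i,0]>90 and st[i,0]<300: print(c,st[i],ce[i].round(1))
big=cv2.resize(s["img"][60:230,130:310],None,fx=3,fy=3,interpolation=cv2.INTER_CUBIC)
cv2.imwrite("pics/w1.png",big)
E
```

```text
[[ 565.3 -107.     6.2]
 [ 670.4   71.8    4.4]
 [ 600.7   78.   373. ]
 [ 570.1   -4.2   30.8]
 [ 533.9   32.2   51.5]
 [ 525.6   41.9   45. ]
 [ 507.7  -36.8   36.6]
 [ 405.4  -96.6   23. ]]
o [ 174  110   58   67 1618] [206.5 147.2]
o [112 365  20  15 201] [121.2 372.1]
o [ 97 396  53  24 813] [119.4 408.8]
b [189 207  11  18 146] [193.9 215.3]
```

View pics/w1.png

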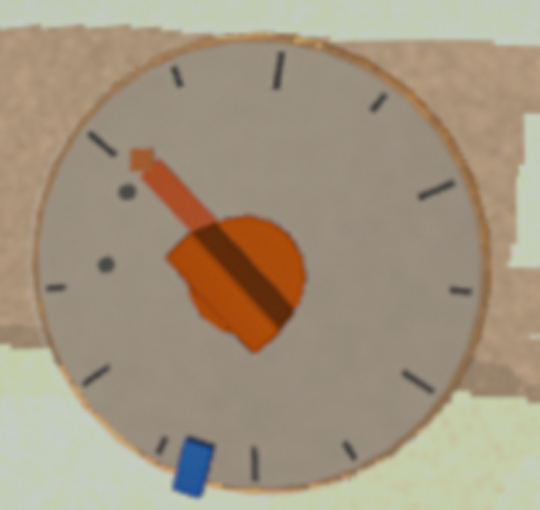

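```bash
cat >> h.py <<'E'
B=5.0
def ang(v): return np.degrees(np.arctan2(v[1],v[0]))
E
python3 - <<'E'
from h import *
s=snap("wrist")
P=plane(s,np.array([(35,255),(489,270),(262,35),(270,490),(100,103),(430,110),(75,380),(440,400)])/3+[130,60],B+24.5)[:,:2]
A=np.c_[2*P,np.ones(len(P))];x=np.linalg.lstsq(A,(P**2).sum(1),rcond=None)[0]
c=x[:2];print("c",c,np.sqrt(x[2]+c@c),np.linalg.norm(P-c,axis=1).round(1))
t=plane(s,np.array([(140,158)])/3+[130,60],B+20)[0,:2]-c
b=plane(s,np.array([(193,468),(198,442)])/3+[130,60],B+31)[:,:2]-c
print("tip",t,np.hypot(*t),ang(t),"clip",b,np.hypot(*b.T),ang(b[0]))
# bar: points in depth above 60
uv=np.argwhere(mask(s,"o")>0)[:,::-1];uv=uv[(uv[:,0]>170)&(uv[:,0]<240)&(uv[:,1]<200)]
D=depthpts(s,uv);T=D[D[:,2]>62];print(len(T),T.mean(0),ang(cv2.fitLine(T[:,:2].astype(np.float32),2,0,.01,.01).ravel()[:2]))
for n in("scene",):
    s2=snap(n);uv=np.argwhere(mask(s2,"o")>0)[:,::-1];uv=uv[(abs(uv[:,0]-265)<30)&(abs(uv[:,1]-195)<30)]
    D=depthpts(s2,uv);T=D[D[:,2]>62];print(len(T),T.mean(0),D[:,2].max(),T.min(0),T.max(0));
    uv=[(x,y) for x in range(200,330,3) for y in range(160,260,3)]
    D=depthpts(s2,uv);h=np.histogram(D[:,2],bins=np.arange(-4,40,1));print(h[0])
E
```

```text
c [532.03033266  29.48386893] 84.0755686460501 [85.1 84.5 83.8 84.8 83.7 84.4 83.1 83.2]
tip [-42.04532484  41.62310905] 59.163270256375455 135.2891290800937 clip [[-25.73257659 -73.69450827]
 [-22.93181045 -63.38923791]] [78.05796595 67.40966855] -109.24813049147181
657 [530.86962313  29.1543383   73.0357858 ] -46.380047
136 [545.82124533  13.40549457  91.46241914] 618.3495292839525 [ 514.75470048 -278.45554087   62.17002353] [877.36918814  47.54441587 618.34952928]
[  0   0   0   2   0   1   1   2  24 150 305 260  87  23   6   1   4   1
   3   8   5   2   3   4   7   3  10   9  10   3   3   0   6  51 149 179
  83  23   7   9  12   1   1]
```

send_rows([
  [15,-34,40,0,0,0],
  [14.5,-33.5,40,0,0,0],
  [0,0,0,0,0,-0.18],
  [0,0,0,0,0,-0.18],
  [0,0,0,0,0,-0.18],
])

```text
time: 0.88
tool_pos: [532.2, 29.6, 151.1]
tcp_rot: [-180.0, -0.0, 121.3]
ft_force: [0.2, 0.7, -0.0]
finger_gap: 85.4
grip_force: 0.0
```

send_rows([
  [0,0,0,0,0,-0.18],
  [0,0,0,0,0,-0.041],
  [0,0,0,0,0,0],
])

```text
time: 1.25
tool_pos: [532.4, 29.5, 151.2]
tcp_rot: [-180.0, -0.0, 133.6]
ft_force: [-0.9, 0.2, -0.4]
finger_gap: 85.3
grip_force: 0.0
```

```bash
python3 - <<'E'
from h import *
s=snap("wrist");cv2.imwrite("pics/w2.png",s["img"]);q=r.sense();print(q["tool_pos"],q["tcp_rot"],q["joint_pos"])
V=s["view"];print(-V[:3,:3].T@V[:3,3])
E
```

```text
[532.4409745   29.50186852 151.23277091] [-1.79994870e+02 -3.75157783e-03  1.33535038e+02] [-2.33748461e+00  1.51765929e-01  1.01399305e+02 -1.09246544e-03
  7.84551938e+01 -4.58723041e+01]
[479.00995147  85.739299   293.86711919]
```

View pics/w2.png

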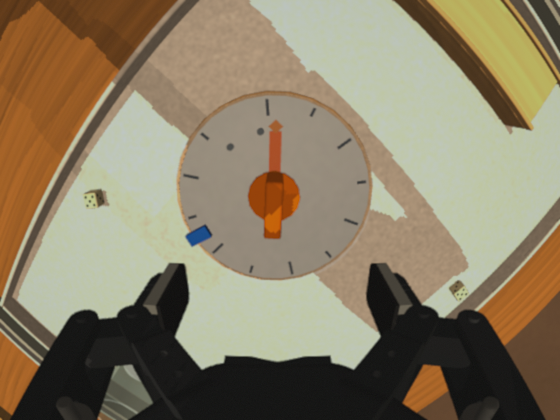

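```bash
cat >> h.py <<'E'
def circ(P):
    A=np.c_[2*P,np.ones(len(P))];x=np.linalg.lstsq(A,(P**2).sum(1),rcond=None)[0];return x[:2],np.sqrt(x[2]+x[:2]@x[:2])
def bar(s):
    m=mask(s,"o");m[260:]=0
    D=depthpts(s,np.argwhere(m>0)[:,::-1]);T=D[(D[:,2]>66)&(D[:,2]<80)]
    rc=cv2.minAreaRect(T[:,:2].astype(np.float32));print("bar",len(T),T.mean(0).round(1),rc)
E
python3 - <<'E'
from h import *
s=snap("wrist");bar(s)
P=plane(s,[(178,186),(372,186),(275,91),(270,280),(207,119),(341,117),(210,255),(340,255)],B+24.5)[:,:2]
c,R=circ(P);print("c",c,R,np.linalg.norm(P-c,axis=1).round(1))
t=plane(s,[(277,121)],B+20)[0,:2]-c
b=plane(s,[(199,235)],B+31)[0,:2]-c
print("tip",np.hypot(*t),ang(t),"clip",np.hypot(*b),ang(b))
D=depthpts(s,[(230,180),(320,200),(330,160),(300,250),(150,260),(420,200),(274,215),(273,230)]);print(D.round(1))
E
```

```text
bar 989 [527.8  30.   71.5] ((528.987548828125, 28.5941104888916), (12.977001190185547, 43.770843505859375), 40.89052200317383)
c [528.757435    30.10262701] 84.25211725489932 [84.1 84.1 84.8 84.9 83.9 84.2 84.  83.8]
tip 60.20481950685465 131.7769733586947 clip 75.92084806216793 -107.88386428666205
[[ 493.5   12.9   31. ]
 [ 560.8   52.4   30. ]
 [ 542.1   82.4   30.3]
 [ 581.4    7.4   30.7]
 [ 487.7 -117.4    6.9]
 [ 641.7  119.5    5.6]
 [ 531.6   26.8   72.6]
 [ 539.5   17.4   71.2]]
```

send_rows([
  [1.9,-3.0,35,0,0,0.045],
  [0,0,40,0,0,0],
  [0,0,34,0,0,0],
  [0,0,0,0,0,0],
])

```text
time: 1.85
tool_pos: [526.1, 28.9, 39.3]
tcp_rot: [-179.7, -0.3, 131.0]
ft_force: [0.1, -0.3, -0.3]
finger_gap: 85.7
grip_force: 0.0
```

send_rows([
  [0,0,0,0,0,0],
  [0,0,0,0,0,0],
  [0,0,0,0,0,0],
  [0,0,0,0,0,0],
  [0,0,0,0,0,0],
], grip=1, grip_force=30)

```text
time: 2.48
tool_pos: [529.3, 28.5, 43.2]
tcp_rot: [180.0, 0.0, 131.0]
ft_force: [-2.0, -1.1, 6.1]
finger_gap: 12.3
grip_force: 32.8
```

send_rows([
  [0,0,0,0,0,0],
  [0,0,0,0,0,0],
  [0,0,0,0,0,0],
])

```text
time: 2.85
tool_pos: [529.4, 28.6, 43.2]
tcp_rot: [180.0, 0.0, 131.0]
ft_force: [-1.9, -1.2, 5.8]
finger_gap: 12.3
grip_force: 32.8
```

send_rows([
  [0,0,0,0,0,0.14],
  [0,0,0,0,0,0.14],
  [0,0,0,0,0,0.14],
  [0,0,0,0,0,0.14],
  [0,0,0,0,0,0.14],
])

```text
time: 3.48
tool_pos: [529.1, 28.4, 43.2]
tcp_rot: [-180.0, 0.0, 90.7]
ft_force: [-4.2, -2.7, 6.2]
finger_gap: 12.8
grip_force: 33.1
```

send_rows([
  [0,0,0,0,0,0.14],
  [0,0,0,0,0,0.14],
  [0,0,0,0,0,0.14],
  [0,0,0,0,0,0.14],
  [0,0,0,0,0,0.14],
])

```text
time: 4.1
tool_pos: [528.7, 28.4, 43.1]
tcp_rot: [-180.0, 0.1, 50.6]
ft_force: [-6.5, -2.0, 10.0]
finger_gap: 12.4
grip_force: 33.4
```

send_rows([
  [0,0,0,0,0,0.14],
  [0,0,0,0,0,0.14],
  [0,0,0,0,0,0.14],
  [0,0,0,0,0,0.14],
  [0,0,0,0,0,0.14],
])

```text
time: 4.72
tool_pos: [528.5, 28.6, 43.1]
tcp_rot: [180.0, 0.1, 10.4]
ft_force: [-6.2, -0.4, 10.5]
finger_gap: 12.2
grip_force: 33.6
```

send_rows([
  [0,0,0,0,0,0],
  [0,0,0,0,0,0],
])

```text
time: 4.97
tool_pos: [528.5, 28.7, 43.1]
tcp_rot: [180.0, 0.1, 10.7]
ft_force: [-7.6, -0.3, 10.6]
finger_gap: 12.2
grip_force: 33.5
```

```bash
python3 - <<'E'
from h import *
s=snap("wrist");cv2.imwrite("pics/w3.png",s["img"]);q=r.sense();print(q["tool_pos"],q["tcp_rot"],q["joint_pos"],q["wrist_torque"],q["ft_force"])
E
```

```text
[528.49698252  28.6440732   43.11367362] [1.79992330e+02 7.91108242e-02 1.07068528e+01] [-2.43130581e+00  6.85501255e+00  1.06584438e+02 -2.77245631e-02
  6.66358488e+01  7.68728477e+01] [-0.22606735  1.30552379 -0.01468604] [-7.20814345 -1.15555332 10.28465675]
```

View pics/w3.png

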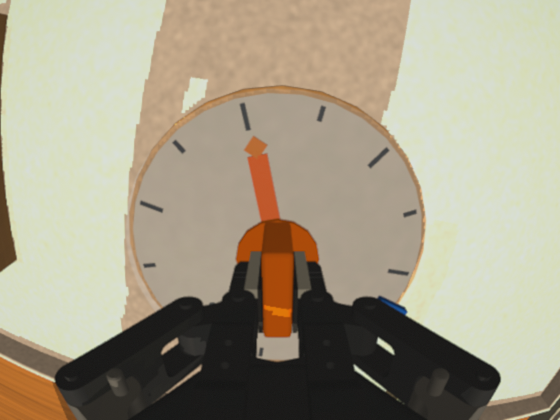

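send_rows([
  [0,0,0,0,0,0],
  [0,0,0,0,0,0],
  [0,0,0,0,0,0],
  [0,0,0,0,0,0],
  [0,0,0,0,0,0],
], grip=-1)

```text
time: 5.65
tool_pos: [529.0, 28.8, 42.3]
tcp_rot: [-180.0, 0.0, 10.7]
ft_force: [-0.7, 0.1, -0.1]
finger_gap: 85.5
grip_force: 0.0
```

send_rows([
  [0,0,-30,0,0,0],
  [0,0,-30,0,0,0],
  [0,0,0,0,0,0],
])

```text
time: 6.02
tool_pos: [531.3, 28.8, 105.3]
tcp_rot: [179.9, -0.3, 10.7]
ft_force: [-0.4, 0.2, 0.2]
finger_gap: 85.7
grip_force: 0.0
```

```bash
python3 - <<'E'
from h import *
s=snap("wrist");cv2.imwrite("pics/w4.png",s["img"]);bar(s);q=r.sense();print(q["tool_pos"],q["tcp_rot"],q["ft_force"])
E
```

```text
bar 552 [537.9  29.4  71.3] ((535.5925903320312, 28.94857406616211), (33.06695556640625, 12.683221817016602), 11.204483032226562)
[530.09937735  28.81287275 103.49856609] [ 1.79966194e+02 -1.56234004e-01  1.07021591e+01] [ 0.09115674  0.48672352 -0.85569559]
```

View pics/w4.png

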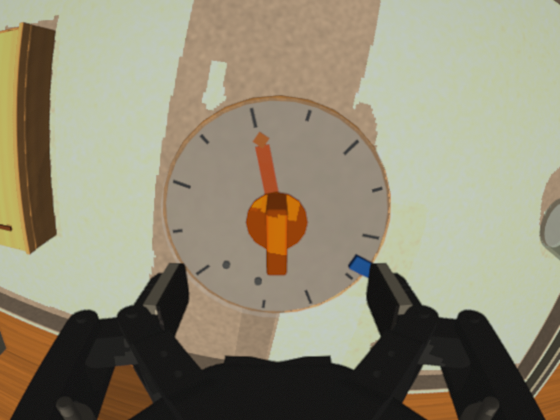

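```bash
python3 - <<'E'
from h import *
s=snap("wrist");B=6
P=plane(s,[(164,203),(389,205),(277,96),(276,312),(200,123),(359,124),(195,279)],B+24.5)[:,:2]
c,R=circ(P);print("c",c,R,np.linalg.norm(P-c,axis=1).round(1))
t=plane(s,[(262,138)],B+20)[0,:2]-c
b=plane(s,[(360,266)],B+31)[0,:2]-c
print("tip",np.hypot(*t),ang(t),"clip",np.hypot(*b),ang(b))
E
```

```text
c [532.16605143  28.20297973] 83.23220460934601 [82.6 81.7 82.4 83.6 83.4 85.2 83.7]
tip 54.97882242437708 21.411963879851974 clip 72.63527785676635 -110.76695563543295
```

send_rows([
  [0,0,0,0,0,-0.1745],
  [0,0,0,0,0,-0.1745],
  [0,0,0,0,0,-0.1745],
  [0,0,0,0,0,-0.1745],
  [0,0,0,0,0,-0.1745],
])

```text
time: 6.75
tool_pos: [527.8, 28.9, 100.4]
tcp_rot: [-179.8, 0.1, 61.0]
ft_force: [0.6, 1.0, 0.3]
finger_gap: 85.7
grip_force: 0.0
```

send_rows([
  [0,0,0,0,0,-0.1745],
  [0,0,0,0,0,-0.1745],
  [0,0,0,0,0,-0.1745],
  [0,0,0,0,0,-0.1745],
  [0,0,0,0,0,-0.1745],
])

```text
time: 7.38
tool_pos: [527.8, 28.9, 100.4]
tcp_rot: [-179.8, -0.1, 111.0]
ft_force: [0.3, -0.5, -0.3]
finger_gap: 85.4
grip_force: 0.0
```

send_rows([
  [0,0,0,0,0,-0.1745],
  [0,0,0,0,0,-0.1745],
  [0,0,0,0,0,-0.1745],
  [0,0,0,0,0,-0.1745],
  [0,0,0,0,0,-0.1745],
])

```text
time: 8.0
tool_pos: [527.8, 28.9, 100.4]
tcp_rot: [-179.9, -0.2, 161.0]
ft_force: [-0.8, 0.5, 0.2]
finger_gap: 85.7
grip_force: 0.0
```

send_rows([
  [0,0,0,0,0,-0.1745],
  [0,0,0,0,0,-0.1745],
  [0,0,0,0,0,-0.1745],
  [0,0,30,0,0,0],
  [0,0,30,0,0,0],
])

```text
time: 8.62
tool_pos: [528.2, 28.9, 40.3]
tcp_rot: [180.0, -0.1, -169.3]
ft_force: [0.1, 0.7, -0.0]
finger_gap: 85.2
grip_force: 0.0
```

send_rows([
  [0,0,0,0,0,0],
  [0,0,0,0,0,0],
])

```text
time: 8.88
tool_pos: [528.9, 28.8, 42.4]
tcp_rot: [180.0, -0.0, -169.3]
ft_force: [0.9, -0.3, 0.3]
finger_gap: 85.3
grip_force: 0.0
```

send_rows([
  [0,0,0,0,0,0],
  [0,0,0,0,0,0],
  [0,0,0,0,0,0],
  [0,0,0,0,0,0],
  [0,0,0,0,0,0],
], grip=1)

```text
time: 9.5
tool_pos: [529.2, 28.9, 42.6]
tcp_rot: [180.0, 0.0, -169.3]
ft_force: [-0.3, 0.1, 3.3]
finger_gap: 12.6
grip_force: 33.2
```

send_rows([
  [0,0,0,0,0,0.14],
  [0,0,0,0,0,0.14],
  [0,0,0,0,0,0.14],
  [0,0,0,0,0,0.14],
  [0,0,0,0,0,0.14],
])

```text
time: 10.12
tool_pos: [529.2, 28.6, 42.6]
tcp_rot: [-180.0, 0.0, 150.3]
ft_force: [-1.9, -0.3, 3.4]
finger_gap: 12.6
grip_force: 33.3
```

send_rows([
  [0,0,0,0,0,0.14],
  [0,0,0,0,0,0.14],
  [0,0,0,0,0,0.14],
  [0,0,0,0,0,0.14],
  [0,0,0,0,0,0.14],
])

```text
time: 10.75
tool_pos: [529.0, 28.5, 42.6]
tcp_rot: [-180.0, 0.0, 110.2]
ft_force: [-1.2, -2.9, 4.5]
finger_gap: 12.7
grip_force: 33.5
```

send_rows([
  [0,0,0,0,0,0.14],
  [0,0,0,0,0,0.14],
  [0,0,0,0,0,0.14],
  [0,0,0,0,0,0.14],
  [0,0,0,0,0,0],
])

```text
time: 11.38
tool_pos: [528.7, 28.5, 42.6]
tcp_rot: [-180.0, 0.0, 78.2]
ft_force: [-3.6, -1.8, 5.7]
finger_gap: 12.5
grip_force: 33.6
```

send_rows([
  [0,0,0,0,0,0],
  [0,0,0,0,0,0],
  [0,0,0,0,0,0],
  [0,0,0,0,0,0],
], grip=-1)

```text
time: 11.88
tool_pos: [529.0, 28.8, 42.2]
tcp_rot: [-180.0, 0.0, 78.4]
ft_force: [-0.9, -0.3, 0.6]
finger_gap: 83.5
grip_force: 0.0
```

send_rows([
  [0,0,-45,0,0,0],
  [0,0,-45,0,0,0],
  [0,0,0,0,0,0],
  [0,0,0,0,0,0],
])

```text
time: 12.38
tool_pos: [528.9, 28.8, 132.0]
tcp_rot: [-180.0, 0.0, 78.4]
ft_force: [0.2, -0.2, -1.8]
finger_gap: 85.1
grip_force: 0.0
```

```bash
python3 - <<'E'
from h import *
s=snap("wrist");cv2.imwrite("pics/w5.png",cv2.resize(s["img"][80:320,140:420],None,fx=2.5,fy=2.5,interpolation=cv2.INTER_CUBIC));bar(s);q=r.sense();print(q["tool_pos"],q["tcp_rot"],q["joint_pos"])
E
```

```text
bar 1012 [530.6  31.3  71.6] ((529.7772827148438, 28.322338104248047), (44.174476623535156, 12.700933456420898), 78.1304702758789)
[528.21962228  28.87445879 131.08339364] [-1.79897635e+02  1.48242760e-02  7.83710897e+01] [-2.42637582e+00  6.60449617e-01  1.03081073e+02  1.78762770e-03
  7.63618950e+01  9.20212463e+00]
```

View pics/w5.png

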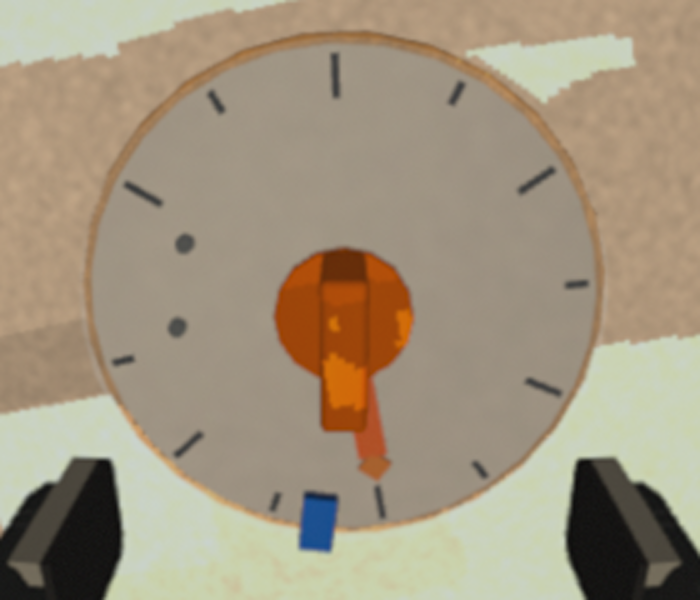

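```bash
python3 - <<'E'
from h import *
s=snap("wrist");B=6
f=lambda p:np.array(p)/2.5+[140,80]
P=plane(s,f([(88,285),(600,285),(340,36),(340,529),(160,110),(530,115),(150,450),(540,447)]),B+24.5)[:,:2]
c0,R=circ(P);print(c0,R,np.linalg.norm(P-c0,axis=1).round(1))
uv=np.argwhere(mask(s,"b")>0)[:,::-1];print(len(uv),uv.mean(0))
cs=[c0]
for c in (c0,np.array([529.5,28.5])):
  t=plane(s,f([(375,470),(368,430)]),B+20)[:,:2]-c
  b=plane(s,np.r_[f([(321,495),(318,525)]),[uv.mean(0)]],B+31)[:,:2]-c
  k=plane(s,f([(335,75),(457,94),(536,180),(577,285),(543,386),(480,469),(380,502),(276,501),(188,444),(123,360),(143,194),(216,101),(185,244),(177,327)]),B+21)[:,:2]-c
  print("tip",[ (ang(v).round(1),np.hypot(*v).round(1)) for v in t]);print("clip",[(ang(v).round(1),np.hypot(*v).round(1)) for v in b])
  print("ticks",[(ang(v).round(1),np.hypot(*v).round(1)) for v in k])
E
```

```text
[529.15409477  29.9273809 ] 83.19450040231779 [82.6 82.9 83.5 82.3 83.3 82.9 84.1 84. ]
246 [267.74796748 288.70731707]
tip [(np.float64(-91.3), np.float64(61.7)), (np.float64(-91.1), np.float64(45.9))]
clip [(np.float64(-108.2), np.float64(64.7)), (np.float64(-108.1), np.float64(76.9)), (np.float64(-107.8), np.float64(75.5))]
ticks [(np.float64(80.4), np.float64(71.8)), (np.float64(51.1), np.float64(74.7)), (np.float64(22.4), np.float64(72.2)), (np.float64(-6.7), np.float64(76.0)), (np.float64(-34.9), np.float64(73.1)), (np.float64(-63.3), np.float64(76.7)), (np.float64(-91.6), np.float64(74.3)), (np.float64(-119.6), np.float64(76.7)), (np.float64(-148.2), np.float64(73.7)), (np.float64(-176.6), np.float64(76.3)), (np.float64(138.6), np.float64(72.3)), (np.float64(109.4), np.float64(75.0)), (np.float64(146.9), np.float64(53.7)), (np.float64(176.8), np.float64(54.8))]
tip [(np.float64(-91.7), np.float64(60.2)), (np.float64(-91.6), np.float64(44.5))]
clip [(np.float64(-108.9), np.float64(63.5)), (np.float64(-108.6), np.float64(75.7)), (np.float64(-108.4), np.float64(74.3))]
ticks [(np.float64(80.9), np.float64(73.1)), (np.float64(52.0), np.float64(75.6)), (np.float64(23.5), np.float64(72.5)), (np.float64(-5.7), np.float64(75.5)), (np.float64(-34.1), np.float64(72.0)), (np.float64(-63.0), np.float64(75.3)), (np.float64(-91.9), np.float64(72.8)), (np.float64(-120.4), np.float64(75.6)), (np.float64(-149.3), np.float64(73.3)), (np.float64(-177.7), np.float64(76.5)), (np.float64(137.9), np.float64(73.5)), (np.float64(109.2), np.float64(76.5)), (np.float64(145.8), np.float64(54.8)), (np.float64(175.4), np.float64(55.2))]
```

send_rows([
  [0,0,45,0,0,0],
  [0,0,45,0,0,0],
  [0,0,0,0,0,0],
  [0,0,0,0,0,0],
])

```text
time: 12.98
tool_pos: [529.3, 28.8, 43.0]
tcp_rot: [-180.0, 0.0, 78.4]
ft_force: [-0.0, 0.6, 0.4]
finger_gap: 85.4
grip_force: 0.0
```

send_rows([
  [0,0,0,0,0,0],
  [0,0,0,0,0,0],
  [0,0,0,0,0,0],
  [0,0,0,0,0,0],
  [0,0,0,0,0,0],
], grip=1)

```text
time: 13.6
tool_pos: [529.0, 28.9, 42.7]
tcp_rot: [-180.0, 0.0, 78.4]
ft_force: [-4.0, 0.7, 6.7]
finger_gap: 12.9
grip_force: 33.0
```

send_rows([
  [0,0,0,0,0,0.1],
  [0,0,0,0,0,0.1],
  [0,0,0,0,0,0.1],
  [0,0,0,0,0,0],
  [0,0,0,0,0,0],
])

```text
time: 14.22
tool_pos: [529.0, 28.9, 42.7]
tcp_rot: [-180.0, 0.0, 61.2]
ft_force: [-2.9, -0.1, 5.0]
finger_gap: 12.4
grip_force: 33.1
```

send_rows([
  [0,0,0,0,0,0],
  [0,0,0,0,0,0],
  [0,0,0,0,0,0],
  [0,0,0,0,0,0],
], grip=-1)

```text
time: 14.72
tool_pos: [529.0, 28.8, 42.2]
tcp_rot: [-180.0, 0.0, 61.2]
ft_force: [-0.1, 0.7, -1.4]
finger_gap: 83.1
grip_force: 0.0
```

send_rows([
  [0,0,-45,0,0,0],
  [0,0,-45,0,0,0],
  [0,0,0,0,0,0],
  [0,0,0,0,0,0],
])

```text
time: 15.22
tool_pos: [528.9, 28.8, 132.0]
tcp_rot: [-180.0, -0.0, 61.2]
ft_force: [0.0, 0.5, -1.3]
finger_gap: 85.6
grip_force: 0.0
```

```bash
python3 - <<'E'
from h import *
s=snap("wrist");cv2.imwrite("pics/w6.png",cv2.resize(s["img"][80:320,140:420],None,fx=2.5,fy=2.5,interpolation=cv2.INTER_CUBIC));bar(s);q=r.sense();print(q["tool_pos"],q["tcp_rot"])
E
```

```text
bar 833 [531.4  30.8  71.6] ((529.9370727539062, 28.341402053833008), (44.02397155761719, 12.74368667602539), 60.881561279296875)
[528.22156426  28.86048271 131.08439175] [-1.79908362e+02  4.52192754e-02  6.11803004e+01]
```

View pics/w6.png

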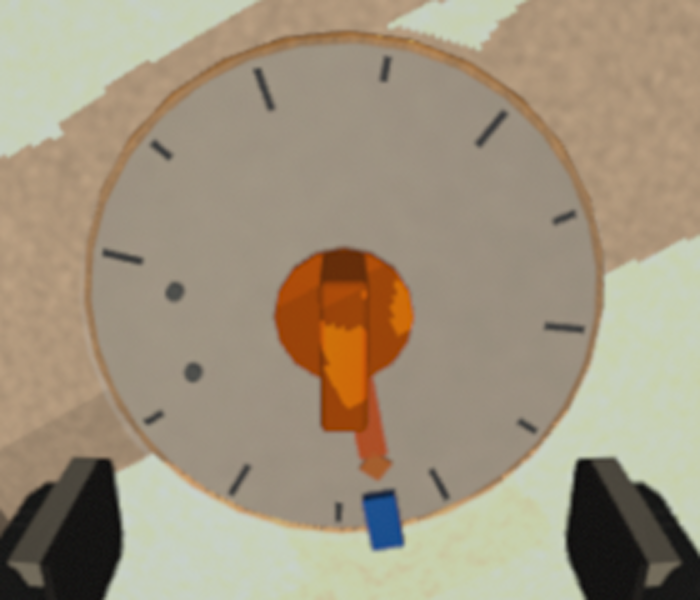

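```bash
python3 -c "
from bench import r
print(r.hand_in())"
```

```text
the job is handed in; nothing more can be done
None
```

I turned the spinner clockwise with the finger bar until the pointer tip sat at the blue clip, then let go and handed the job in at about 15 s. In the last wrist picture the tip lines up with the middle of the clip's inner end. The gripper stayed over the dial the whole time, clear of the box, tumbler and dice. The hand-in gave no verdict.

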